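# Seat the loose crank on the coffee mill by feel and turn it once

### The job

Put the loose crank down over the square drive spindle sunk in the neck of the coffee mill: rest it lightly (a kilogram of push at most), feel round until the socket drops fully home, without forcing it. Then wind the crank by its knob one full turn clockwise as seen from above, and let go of it, leaving it fully seated on the mill. Do not shift the things standing around.

Things in the scene. Friction and masses are not known exactly. Their poses are not given: they have to be found in the camera images.
- mill: dark wooden box coffee mill, 122 x 122 mm, fixed to the worktop, with a steel top plate at 86 mm and a round steel neck (outside 60 mm, bore 40 mm) from there up to 118 mm. Origin: centre of its underside; z up; -x is the side with the small drawer.
- mill_seat (a point): centre of the floor of the neck's bore, 86 mm above the worktop. A square spindle 18 mm across flats stands up from here: flats 14 mm high, then a cone 6 mm high from 17 to 9 mm diameter; its tip is 12 mm below the rim. How its flats lie differs each time, is not measured and does not follow from the joint value or the mill's yaw.
- mill_rim (a point): centre of the upper rim of the neck, 32 mm above mill_seat. Mind the wall cabinet over the back left of the worktop: its underside is 435 mm up, its nearest lower corner at about x 0.50, y 0.35 m; its front runs back to the right from there at 45 degrees.
- spindle (a joint): how far the drive spindle has been turned, rad; 0 at the start, grows clockwise seen from above. It is stiff (0.18 N m of friction, about 2 N at the knob) and stays where it is left.
- crank: loose steel crank, about 0.32 kg, standing upright on its socket end: a vertical tube 82 mm high (lowest 26 mm roughly square outside, 28 mm wide, corners within 35 mm; above it round, 34 mm), and at its top a level arm (14 mm wide, 9 mm thick, centred 77 mm above the foot) along +x, with a knob standing up at its end. Origin: foot of the tube on its axis; z up.
- crank_foot (a point): centre of the open lower end of the tube (the crank's origin). Square socket inside: 19.2 mm across flats, 26 mm deep, flats facing +x and +y of the crank. Seated, this point lies on mill_seat; with the squares not in line it stops 14 mm higher. It drops in when within about 4 degrees of being in line; just beside that its edges can wedge, dragging the spindle along: then lift it a little.
- crank_grip (a point): on the tube's axis, 62 mm above its foot: where to take the tube (34 mm diameter; fingers on either side of the arm). When the crank is seated, the neck's rim is 30 mm below this point.
- knob_grip (a point): centre of the free-turning round wooden knob (24 mm diameter, 44 mm high), 80 mm from the tube's axis and 108 mm above the crank's foot
- mug: blue and white mug, bystander; origin under its centre
- jam_jar: jam jar, bystander; origin under its centre
- shaker: salt shaker, bystander; origin under its centre
- lemon: lemon, bystander; origin under its centre
- spoon: teaspoon, bystander; origin under its centre
There are look-alikes about, which are no part of the job. There is more than one size of the crank; the one meant has the size given above.

How it is judged:
On the way, in this order (a step that is already met when the one before it is completed fails the run):
1. the crank's socket is fully home on the spindle in the neck, upright (distance between crank_foot and mill_seat below 0.005 m and angle between crank's own z axis and vertical below 0.08 rad), for 0.2 s.
2. the spindle has been wound a full turn clockwise (value of joint spindle above 5.8 rad), for 0.1 s.
At the end, for the whole second after the job is handed in: The crank stands upright (within 0.08 rad) and at rest in the mill's neck, its foot within 5 mm of the neck's floor centre, and the spindle has been turned one full turn clockwise (5.7 to 6.9 rad) (all of step 1 and value of joint spindle between 5.7 and 6.9 rad and linear speed of crank below 0.02 m/s); the robot touches nothing.
It fails at once if the crank is forced: pressed on the spindle or the neck with more than 36 N (contact force between crank and spindle above 36 N or contact force between crank and mill above 36 N).
It fails at once if a bystander is shifted by more than 3 cm (distance of any of mug, jam_jar, shaker, lemon, spoon from where it was at the start of the episode above 0.03 m).
It also fails if it takes over 72 s, if anything falls off the work surface, if the arm or the gripper's body presses on something with over 40 N, if the wrist force passes 120 N, or if a joint passes its speed limit or range.

### The arm

A 6-joint arm with a two-finger parallel gripper is mounted at the origin on a cart in front of the work surface, level with it; the furniture and walls round the work are solid. World frame = base frame: x ahead of the robot, y to its left, z up, the work surface at z = 0. Lengths are in m, angles in rad, forces in N, time in s.
With the tool pointing down it reaches from about 0.35 to 0.85 m from the base axis. Payload 8.1 kg.
Tool frame: the origin (TCP) lies between the finger pads; the fingertips stand ahead of it and the grasp point (between the pads) lies 5 mm behind it (manip.tcp_to_tips is the z of the fingertips in the tool frame, in m); z points along the fingers, y is the line along which they close (so a half turn about z gives the same grasp; the last joint's range is limited). The gripper opens to 93 mm and grips with 3 to 60 N. Pads are 15 mm wide; open, the fingers measure 128 mm over their backs; the gripper's body (75 mm by 188 mm) begins 65 mm behind the grasp point.
Start: joints at [1.026, 0.13, 1.488, -0, 1.523, -0.085], TCP at [0.266, 0.538, 0.233] pointing down, gripper open.
Joint ranges: [-2.96, 2.96], [-0.89, 2.26], [0.02, 2.5], [-1.34, 4.48], [0, 2.73], [-2.66, 2.66]. Speed limits (rad/s): [2.39, 2.39, 2.79, 3.14, 3.14, 3.14].

### API

Orientations are given as a 3x3 rotation matrix whose columns are the frame's x, y, z axes.
In Python, from bench import manip gives the robot as it stands.
- The arm moves only by the shell command python3 -m pendant 'ROWS' [OPENING]. ROWS is JSON, a list of rows, each a list of 2 entries, a list of its own where there are three numbers: the shift along the tool's x, y, z in units of 25 mm (1.0 is 25 mm), then the turn, a rotation vector about the tool's x, y, z in units of 10 degrees (1.0 is 10 degrees). A call has exactly 10 rows; each row is the pose to reach, as a shift and turn from the pose commanded when the call began, along the tool's axes at that moment; what a row does not reach only later rows make up. A row lasts 1/8 s, in which the tool goes at most 62.5 mm and 10.7 degrees, less where a joint would pass 70% of its speed; a pose out of reach is approached as far as the arm can. A call with a gripper value outside its range is refused whole. OPENING is the finger opening in mm, from 0 to 93, set as the call begins (- or left out, the last holds). The fingers move at their own pace and stop on an object; the grip force is fixed at half the most. Time passes only in rows, so rows that repeat a pose let the fingers close, or fill a call up. It gives the time, the measured TCP pose, the force and the opening at its end, in the units of the state.
- manip.state(): the state, without advancing time (a new reading comes with each control period).
- manip.snapshot(name): name is "scene" or "top" or "wrist"; returns the picture (420x560x3 uint8, red, green, blue); there is no depth.
- manip.camera_params(name): a dict with "fx", "fy", "cx", "cy" (pixels), "k1" (the pictures are not rectified: a ray, as slopes to the right and down, at radius r is drawn at 1 + k1 r^2 times it, then the intrinsics apply), "xyz" and "rotation" of the camera in the world. Camera axes: x right, y down, z forward; pixel columns grow to the right and rows downward; lengths in m; the calibration is good to about 2 mm. A picture is of the moment at which its call begins: read the wrist's pose just before it. camera_params takes no time and is no camera call; for the wrist camera it gives the pose at the moment of the call.
- manip.sign_off(): hands the job in, once; it reports no verdict.
The state is a dict: "t": time; "q": joint angles; "dq": joint speeds; "tau": joint torques, N m; "tcp_pos": TCP position; "eef_rot": TCP orientation; "ft_force": force on the tool from outside, world axes, zero at the start; "wrist_torque": the same for the moment, N m; "finger_gap": opening from 0.0 (shut) to 1.0 (fully open).
Only numpy, scipy, OpenCV 4.12 (cv2) and the standard library are available. Lean on these libraries where they do the work, as an engineer would, in place of code of your own. Each camera call takes 0.05 s, during which the arm holds its last target. There are 200 camera calls.

## Working session

There is one attempt and no reset: what is moved stays moved. The work goes in short steps, Python scripts to look and compute and a shell command to move; the robot and the scene stay as the last step left them, time stands still between calls to the robot, and variables do not carry over. Pictures are saved under pics/ and viewed, on a budget of 10 in all, crops included, one or two more only if the job needs it, and the job is handed in when it is done.

```bash
mkdir -p pics; ls
python3 - <<'E'
from bench import manip
import cv2,numpy as np
for n in("scene","top"):
    im=manip.snapshot(n); cv2.imwrite(f"pics/{n}0.png",im[:,:,::-1])
    p=manip.camera_params(n); print(n,{k:np.round(v,4).tolist() for k,v in p.items()})
s=manip.state(); print({k:np.round(v,3).tolist() for k,v in s.items()}, manip.tcp_to_tips)
E
```

```text
pics
scene {'fx': 471.4513, 'fy': 471.4513, 'cx': 285.817, 'cy': 216.9766, 'k1': -0.0494, 'xyz': [-0.0228, -0.6609, 0.8418], 'rotation': [[0.6727, -0.5215, 0.5248], [-0.7398, -0.4863, 0.465], [0.0127, -0.7011, -0.7129]]}
top {'fx': 541.2745, 'fy': 541.2745, 'cx': 282.7875, 'cy': 208.5253, 'k1': -0.1733, 'xyz': [0.4543, -0.166, 1.3263], 'rotation': [[0.0188, -0.9969, 0.0766], [-0.9998, -0.0196, -0.01], [0.0115, -0.0764, -0.997]]}
{'t': 0.1, 'q': [1.026, 0.131, 1.489, 0.0, 1.523, -0.085], 'dq': [0.0, -0.0, -0.003, 0.0, 0.001, 0.0], 'tau': [0.001, -56.135, -49.309, 0.077, 0.029, -0.0], 'tcp_pos': [0.266, 0.537, 0.232], 'eef_rot': [[-0.896, 0.444, -0.001], [0.444, 0.896, -0.001], [0.0, -0.002, -1.0]], 'ft_force': [-0.876, -0.106, 0.418], 'wrist_torque': [-0.005, 0.016, 0.001], 'finger_gap': 1.0} 0.014
```

View pics/scene0.png

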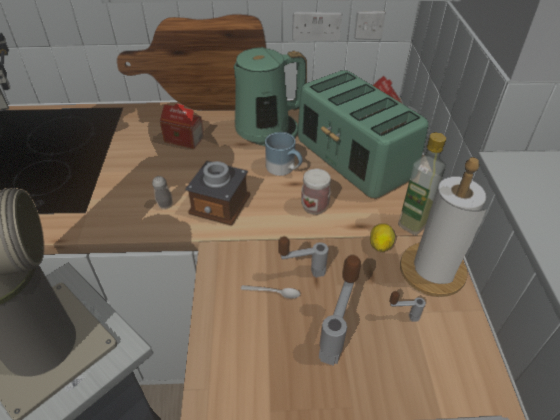

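View pics/top0.png

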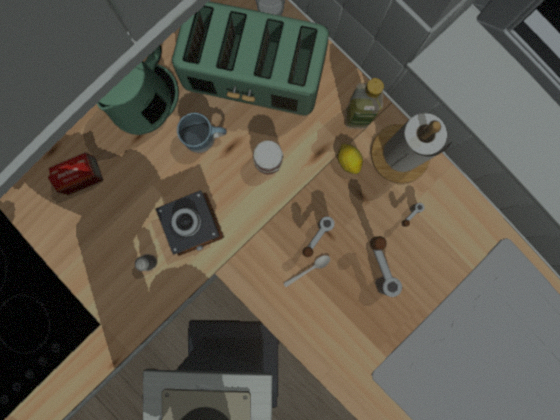

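The top view shows the mill's neck at (186,222). There are three candidate cranks: medium with its tube at (326,224) and knob at (308,252), large with its tube at (391,287), and small with its tube at (418,209). Bystanders are the mug (196,132), jam jar (268,157), shaker (145,263), lemon (350,160) and spoon (310,270). I'll enlarge both views to choose the crank.

```bash
cat > h.py <<'E'
import numpy as np, cv2
from bench import manip
def K(p): return np.array([[p['fx'],0,p['cx']],[0,p['fy'],p['cy']],[0,0,1.]]), np.array([p['k1'],0,0,0.])
def ray(p,uv,z):
    k,d=K(p); n=cv2.undistortPoints(np.array([[uv]],float),k,d)[0,0]
    r=np.array(p['rotation'])@[n[0],n[1],1]; o=np.array(p['xyz']); return o+r*(z-o[2])/r[2]
def proj(p,X):
    k,d=K(p); R=np.array(p['rotation']).T
    return cv2.projectPoints(np.atleast_2d(X).astype(float),cv2.Rodrigues(R)[0],-R@np.array(p['xyz']),k,d)[0][:,0]
E
python3 - <<'E'
from h import *
a=cv2.imread("pics/top0.png");b=cv2.imread("pics/scene0.png")
z=lambda im,x,y,w,h,W,H:cv2.resize(im[y:y+h,x:x+w],(W,H),interpolation=cv2.INTER_CUBIC)
o=np.zeros((600,800,3),np.uint8)
o[:300,:400]=z(a,295,190,133,100,400,300)   # x3
o[:300,400:]=z(a,150,185,80,60,400,300)     # x5
o[300:,:400]=z(b,270,230,100,75,400,300)  # x4
o[300:,400:]=z(b,180,155,80,60,400,300) # x5
cv2.imwrite("pics/c1.png",o)
p=manip.camera_params("top")
for n,t,k in(("med",(326,224),(308,252)),("large",(391,287),(378,243)),("small",(418,209),(406,223))):
    T=ray(p,t,.082);Q=ray(p,k,.13); print(n,T.round(3),Q.round(3),np.linalg.norm(T[:2]-Q[:2]).round(3))
print(ray(p,(186,222),.118))
E
```

```text
med [ 0.516 -0.279  0.082] [ 0.451 -0.235  0.13 ] 0.078
large [ 0.373 -0.432  0.082] [ 0.474 -0.391  0.13 ] 0.108
small [ 0.555 -0.495  0.082] [ 0.519 -0.454  0.13 ] 0.054
[0.51258904 0.03836819 0.118     ]
```

View pics/c1.png

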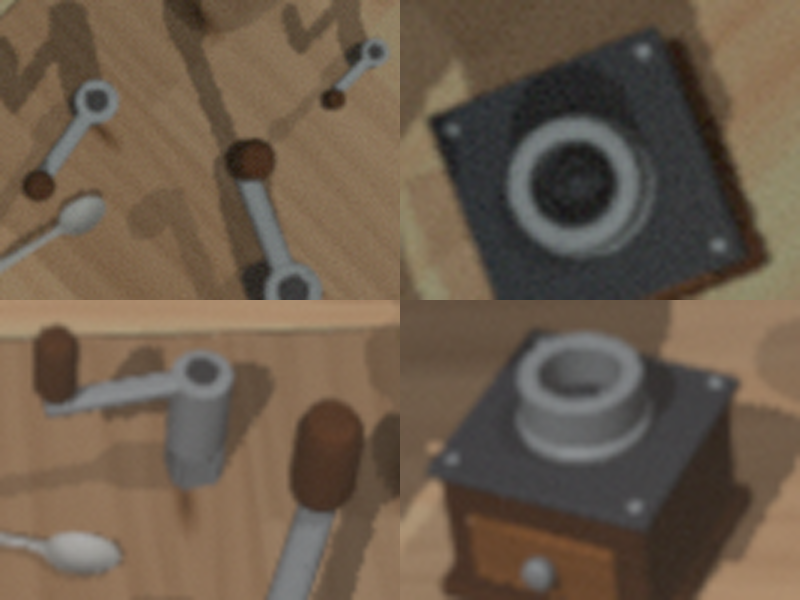

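The medium crank is the one: its radius measures 78 mm against the 80 mm given (the others are 108 and 54). Next I'll triangulate from both views and check the wrist camera mounting.

Run:
```python
from h import *
pt=manip.camera_params("top");ps=manip.camera_params("scene")
for n,a,b,z in(("tube",(327,223.7),(320.3,248.3),.082),("knob",(308,251.3),(284,237.5),.13),("rim",(185,222),(216,169.4),.118)):
    print(n,ray(pt,a,z).round(4),ray(ps,b,z).round(4))
s=manip.state();R=np.array(s['eef_rot']);p=manip.camera_params("wrist")
print("cam in tool",R.T@(np.array(p['xyz'])-s['tcp_pos']),(R.T@np.array(p['rotation'])).round(3),p['fx'],p['cx'],p['cy'],p['k1'])
for T in (ray(pt,(327,223.7),.082),):
    d=np.array([T[0],T[1],.233+.0])-s['tcp_pos']; print("tool shift",R.T@d/.025)
```

```text
tube [ 0.5168 -0.2811  0.082 ] [ 0.5174 -0.2817  0.082 ]
knob [ 0.4526 -0.2355  0.13  ] [ 0.4554 -0.2332  0.13  ]
rim [0.5125 0.0406 0.118 ] [0.5142 0.0404 0.118 ]
cam in tool [ 0.07008683  0.00063992 -0.15126807] [[-0.    -0.967 -0.255]
 [ 1.    -0.    -0.   ]
 [-0.    -0.255  0.967]] 315.86065173300767 276.5600197831619 209.212550596269 -0.07391063484338779
tool shift [-2.35187875e+01 -2.48824054e+01 -1.44455103e-02]
```

Both views agree to 1–3 mm. I'll hover over the mill first so the wrist camera can show the flats of the spindle.

```bash
python3 -m pendant '[[[-1.8,-1.4,0],[0,0,0.1]],[[-3.8,-2.9,0],[0,0,0.2]],[[-5.9,-4.5,0],[0,0,0.3]],[[-8,-6.1,0],[0,0,0.4]],[[-10.1,-7.7,0],[0,0,0.6]],[[-12.2,-9.3,0],[0,0,0.8]],[[-14.2,-10.8,0],[0,0,1.03]],[[-16,-12.2,0],[0,0,1.03]],[[-17.67,-13.41,0],[0,0,1.03]],[[-17.67,-13.41,0],[0,0,1.03]]]' 93
python3 - <<'E'
from h import *
p=manip.camera_params("wrist");im=manip.snapshot("wrist")[:,:,::-1]
u=proj(p,[.5133,.0405,.1])[0];print(u, manip.state()['tcp_pos'])
cv2.imwrite("pics/w0.png",im)
x,y=u.astype(int);x=max(60,x);y=max(60,y);c=im[y-60:y+60,x-60:x+60]
c=cv2.resize(c,(600,600),interpolation=cv2.INTER_CUBIC);c=cv2.convertScaleAbs(c,alpha=1.6,beta=10);print(x-60,y-60)
cv2.imwrite("pics/w0c.png",c)
E
```

```text
t: 1.35
tcp_pos: [0.5142, 0.0374, 0.232]
eef_rot: [[-0.799, 0.601, -0.001], [0.601, 0.799, -0.001], [0.0, -0.001, -1.0]]
ft_force: [-0.7, 0.8, -0.1]
finger_gap: 1.001
[278.12773568 202.02696915] [0.5134206  0.03949832 0.23195702]
218 142
```

View pics/w0c.png

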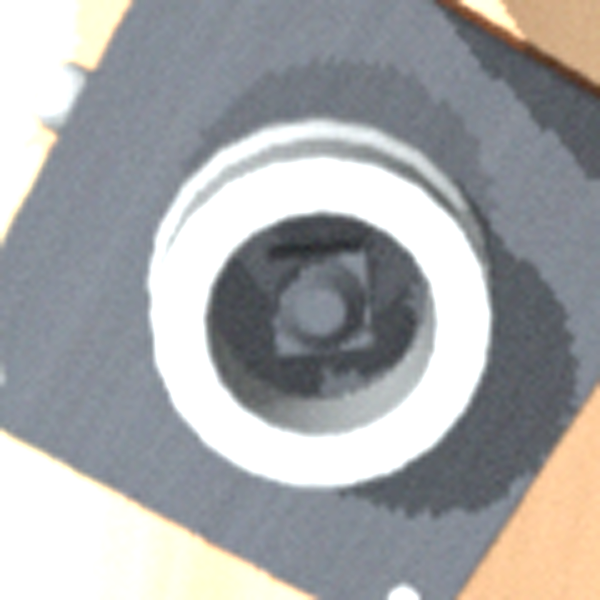

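The spindle's flats are clear in the crop: the corners sit at about (275,262), (368,252), (370,346) and (278,356), and the rim circle is centred at about (321,322). Now I'll get their angle.

Run:
```python
from h import *
p=manip.camera_params("wrist")
im=cv2.imread("pics/w0c.png");cv2.imwrite("pics/sq.png",cv2.convertScaleAbs(cv2.resize(im[220:400,230:420],None,fx=4,fy=3.3*1.2121,interpolation=cv2.INTER_CUBIC)[:600],alpha=1.5,beta=-80))
f=lambda c,z:ray(p,(218+(c[0]+.5)/5-.5,142+(c[1]+.5)/5-.5),z)
C=[f(c,.1) for c in((275,262),(368,252),(370,346),(278,356))]
for i in range(4):
    d=(C[(i+1)%4]-C[i])[:2];print(np.linalg.norm(d).round(4),np.degrees(np.arctan2(d[1],d[0])).round(1)%90)
print("sq c",np.mean(C,0).round(4),"rim",f((321,322),.118).round(4))
s=manip.state();R=np.array(s['eef_rot']);print("yaw",np.degrees(np.arctan2(R[1,0],R[0,0])))
```

```text
0.0171 59.4
0.0178 55.0
0.0172 59.599999999999994
0.0179 54.69999999999999
sq c [0.5151 0.0454 0.1   ] rim [0.5138 0.0456 0.118 ]
yaw 143.13772809318849
```

View pics/sq.png

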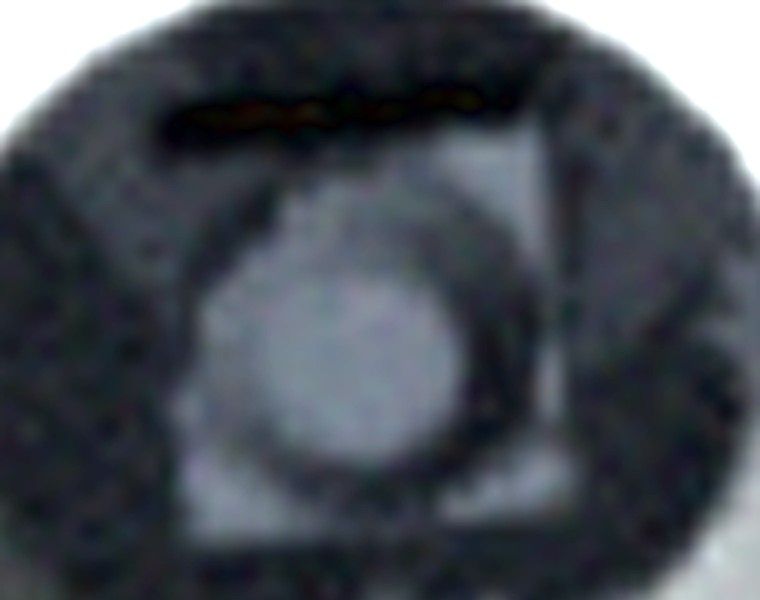

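Enlarged, the right edge is tilted about 7° and the bottom edge about 8°, so the flats lie near 60.5° (150.5°) in the world. The arm may have been settling during that picture, so I'll take the rim again now that it is at rest, using image code without viewing it.

```bash
cat >> h.py <<'E'
def ring(im,c,thr,z,p):
    """largest bright outline near c -> ellipse centre on plane z"""
    g=(cv2.cvtColor(im,cv2.COLOR_RGB2GRAY)>thr).astype(np.uint8)
    best=None
    for k in cv2.findContours(g,cv2.RETR_CCOMP,cv2.CHAIN_APPROX_NONE)[0]:
        if len(k)<40: continue
        e=cv2.fitEllipse(k)
        if np.hypot(e[0][0]-c[0],e[0][1]-c[1])<15 and .8<e[1][0]/e[1][1]: print([np.round(v,1) for v in e],ray(p,e[0],z).round(4))
E
python3 - <<'E'
from h import *
for i in range(2):
    p=manip.camera_params("wrist");im=manip.snapshot("wrist");s=manip.state()
    print(s['tcp_pos'],s['t'],proj(p,[.5133,.0405,.118]))
    for t in(130,150): ring(im,(282,206),t,.118,p)
R=np.array(s['eef_rot']);q=np.array(p['rotation'])
print(R.round(4))
E
```

```text
[0.51304126 0.04082211 0.23205269] 1.45 [[276.74727604 209.02729013]]
[array([279.7, 205.9]), array([66.6, 69.8]), np.float64(165.5)] [0.5126 0.0442 0.118 ]
[array([280.1, 208.4]), array([45.4, 47.4]), np.float64(81.8)] [0.5146 0.0432 0.118 ]
[array([279.4, 206.6]), array([64.6, 69.3]), np.float64(145.7)] [0.5129 0.0436 0.118 ]
[array([280.1, 208.5]), array([46.1, 48. ]), np.float64(80.5)] [0.5146 0.0431 0.118 ]
[0.51285485 0.0417135  0.23216162] 1.5 [[275.72811423 210.2824915 ]]
[array([278.7, 207.1]), array([66.4, 69.9]), np.float64(168.0)] [0.5126 0.0442 0.118 ]
[array([279.1, 209.6]), array([45.2, 47.2]), np.float64(83.7)] [0.5145 0.0432 0.118 ]
[array([278.3, 207.6]), array([64.7, 69.5]), np.float64(147.3)] [0.5127 0.0437 0.118 ]
[array([279.1, 209.8]), array([46. , 47.8]), np.float64(82.6)] [0.5147 0.0431 0.118 ]
[[-8.022e-01  5.970e-01 -1.100e-03]
 [ 5.970e-01  8.022e-01  5.000e-04]
 [ 1.200e-03 -2.000e-04 -1.000e+00]]
```

```bash
python3 -m pendant '[[[-1.1,-1.5,0],[0,0,0]],[[-2.5,-3.3,0],[0,0,0]],[[-3.9,-5.1,0],[0,0,0]],[[-5.3,-6.9,0],[0,0,0]],[[-6.6,-8.6,0],[0,0,0]],[[-7.5,-9.8,0],[0,0,0]],[[-7.9,-10.25,0],[0,0,0]],[[-7.9,-10.25,0],[0,0,0]],[[-7.9,-10.25,0],[0,0,0]],[[-7.9,-10.25,0],[0,0,0]]]'
python3 - <<'E'
from h import *
p=manip.camera_params("wrist");im=manip.snapshot("wrist");s=manip.state();print(s['tcp_pos'])
u=proj(p,[[.5171,-.2814,.082],[.453,-.2345,.13]]);print(u)
for t in(90,110,130): ring(im,u[0],t,.082,p)
c=im[110:370,140:420,::-1];print(c.shape);cv2.imwrite("pics/w1.png",cv2.resize(c,None,fx=2.3,fy=2.3,interpolation=cv2.INTER_CUBIC))
np.save("w1p.npy",np.array([p],dtype=object))
E
```

```text
t: 2.75
tcp_pos: [0.5192, -0.2808, 0.2328]
eef_rot: [[-0.803, 0.595, 0.0], [0.595, 0.803, 0.0], [-0.0, 0.0, -1.0]]
ft_force: [-0.5, 0.4, -0.6]
finger_gap: 1.001
[ 0.51918968 -0.28100791  0.23283053]
[[274.0412861  198.7223764 ]
 [272.74861475 112.58126441]]
[array([276. , 199.7]), array([17.8, 18.4]), np.float64(79.6)] [ 0.519  -0.2804  0.082 ]
[array([276. , 199.7]), array([18.3, 19.2]), np.float64(78.9)] [ 0.519  -0.2805  0.082 ]
[array([276. , 199.7]), array([19.3, 19.7]), np.float64(123.7)] [ 0.5191 -0.2805  0.082 ]
(260, 280, 3)
```

View pics/w1.png

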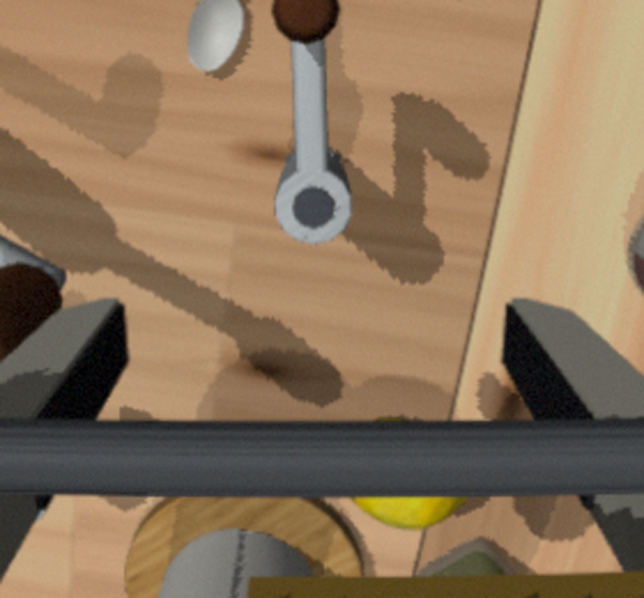

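The wrist view puts the tube at (276,199.7) px, which is world (0.519,-0.2805) and right under the TCP. The arm is about 1.4° counter-clockwise of tool x. The large crank's knob is close to the gripper body's side, so I'll check that clearance.

Run:
```python
from h import *
pt=manip.camera_params("top");ps=manip.camera_params("scene");p=manip.camera_params("wrist")
P=np.array([.519,-.2805,0]);R=np.array(manip.state()['eef_rot'])
for z in(.15,.16,.17,.18,.19):
    a=ray(pt,(378.7,243.3),z);b=ray(ps,(352,257),z);print(z,a.round(3),b.round(3),"tool mm",(R.T@(a-P)*1e3).round(0)[:2])
f=lambda c:ray(p,(140+c[0]/2.3,110+c[1]/2.3),.0815)
d=f((309,45))-f((313,205));print(np.degrees(np.arctan2(d[1],d[0])))
```

```text
0.15 [ 0.473 -0.389  0.15 ] [ 0.493 -0.374  0.15 ] tool mm [ -27. -115.]
0.16 [ 0.472 -0.387  0.16 ] [ 0.486 -0.378  0.16 ] tool mm [ -26. -113.]
0.17 [ 0.472 -0.385  0.17 ] [ 0.478 -0.382  0.17 ] tool mm [ -25. -112.]
0.18 [ 0.472 -0.383  0.18 ] [ 0.471 -0.386  0.18 ] tool mm [ -24. -110.]
0.19 [ 0.472 -0.381  0.19 ] [ 0.464 -0.39   0.19 ] tool mm [ -22. -109.]
144.8071393841729
```

The knob's top is at 178 mm and lies inside the body's sweep at this yaw. Turning the tool +25° about z clears it by about 15 mm, with the fingers still on either side of the arm.

```bash
python3 -m pendant '[[[0,0,0],[0,0,0.9]],[[0,0,0],[0,0,1.8]],[[0,0,0.3],[0,0,2.5]],[[0,0,1.2],[0,0,2.5]],[[0,0,2.2],[0,0,2.5]],[[0,0,3.2],[0,0,2.5]],[[0,0,4.2],[0,0,2.5]],[[0,0,5.1],[0,0,2.5]],[[0,0,5.6],[0,0,2.5]],[[0,0,5.6],[0,0,2.5]]]'
```

```text
t: 4.05
tcp_pos: [0.5184, -0.2816, 0.0918]
eef_rot: [[-0.475, 0.88, -0.001], [0.88, 0.475, 0.001], [0.002, -0.001, -1.0]]
ft_force: [-0.8, 0.1, 0.1]
finger_gap: 1.0
```

```bash
python3 -m pendant '[[[0,0,0.5],[0,0,0]],[[0,0,1.0],[0,0,0]],[[0,0,1.35],[0,0,0]],[[0,0,1.39],[0,0,0]],[[0,0,1.39],[0,0,0]],[[0,0,1.39],[0,0,0]],[[0,0,1.39],[0,0,0]],[[0,0,1.39],[0,0,0]],[[0,0,1.39],[0,0,0]],[[0,0,1.39],[0,0,0]]]'
python3 -m pendant '[[[0,0,0],[0,0,0]],[[0,0,0],[0,0,0]],[[0,0,0],[0,0,0]],[[0,0,0],[0,0,0]],[[0,0,0],[0,0,0]],[[0,0,0],[0,0,0]],[[0,0,0],[0,0,0]],[[0,0,0],[0,0,0]],[[0,0,0],[0,0,0]],[[0,0,0],[0,0,0]]]' 25
```

```text
t: 5.3
tcp_pos: [0.5189, -0.2823, 0.0579]
eef_rot: [[-0.475, 0.88, 0.0], [0.88, 0.475, -0.0], [-0.0, -0.0, -1.0]]
ft_force: [0.8, 0.5, -0.0]
finger_gap: 0.998
t: 6.55
tcp_pos: [0.5189, -0.2823, 0.0579]
eef_rot: [[-0.475, 0.88, 0.0], [0.88, 0.475, 0.0], [-0.0, 0.0, -1.0]]
ft_force: [1.0, 0.6, 0.6]
finger_gap: 0.362
```

Gripped at 33.7 mm, which fits the 34 mm tube. Now to lift it.

```bash
python3 -m pendant '[[[0,0,-0.2],[0,0,0]],[[0,0,-0.8],[0,0,0]],[[0,0,-1.6],[0,0,0]],[[0,0,-2.4],[0,0,0]],[[0,0,-3.2],[0,0,0]],[[0,0,-4.0],[0,0,0]],[[0,0,-4.8],[0,0,0]],[[0,0,-5.5],[0,0,0]],[[0,0,-6.0],[0,0,0]],[[0,0,-6.2],[0,0,0]]]'
python3 -m pendant '[[[0.5,0.3,0],[0,0,-0.1]],[[1.6,0.8,0],[0,0,-0.2]],[[3.0,1.6,0],[0,0,-0.3]],[[4.6,2.4,0],[0,0,-0.4]],[[6.2,3.3,0],[0,0,-0.5]],[[7.8,4.1,0],[0,0,-0.57]],[[9.4,4.9,0],[0,0,-0.57]],[[10.7,5.6,0],[0,0,-0.57]],[[11.3,5.95,0],[0,0,-0.57]],[[11.5,6.05,0],[0,0,-0.57]]]'
python3 - <<'E'
from h import *
s=manip.state();p=manip.camera_params("wrist");im=manip.snapshot("wrist");cv2.imwrite("pics/w2.png",im[:,:,::-1])
cv2.imwrite("pics/s2.png",cv2.resize(manip.snapshot("scene")[90:240,140:340,::-1],None,fx=4,fy=4,interpolation=cv2.INTER_CUBIC))
s=manip.state();print(s['tcp_pos'],s['ft_force'],s['wrist_torque'],np.array(s['eef_rot']).round(4))
print(proj(p,[[.5146,.0432,.118]]))
E
```

```text
t: 7.8
tcp_pos: [0.5191, -0.2824, 0.2138]
eef_rot: [[-0.475, 0.88, 0.001], [0.88, 0.475, -0.001], [-0.001, 0.0, -1.0]]
ft_force: [0.0, 0.8, -3.3]
finger_gap: 0.362
t: 9.05
tcp_pos: [0.5149, 0.0435, 0.2123]
eef_rot: [[-0.562, 0.827, -0.001], [0.827, 0.562, -0.0], [0.0, -0.001, -1.0]]
ft_force: [0.8, -0.6, -3.6]
finger_gap: 0.363
[0.51521514 0.04252757 0.21251223] [ 0.09964992 -0.1620981  -4.26251993] [-0.0571152   0.01229281 -0.04600962] [[-5.605e-01  8.282e-01 -7.000e-04]
 [ 8.282e-01  5.605e-01 -3.000e-04]
 [ 1.000e-04 -7.000e-04 -1.000e+00]]
[[275.28642332 216.29549169]]
```

View pics/w2.png

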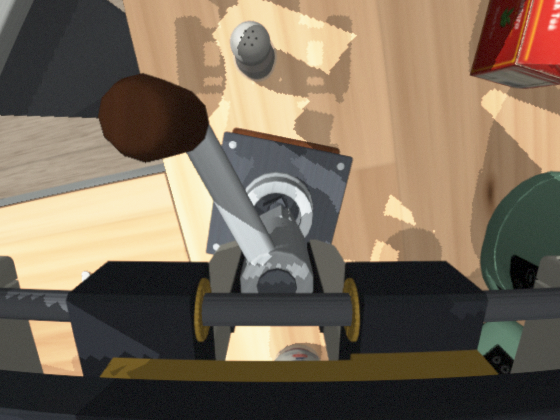

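The crank hangs upright over the neck (foot at about (280,217) px). I'll lower it to just above contact.

```bash
python3 -m pendant '[[[0,0,0.3],[0,0,0]],[[0,0,0.7],[0,0,0]],[[0,0,1.1],[0,0,0]],[[0,0,1.4],[0,0,0]],[[0,0,1.65],[0,0,0]],[[0,0,1.8],[0,0,0]],[[0,0,1.9],[0,0,0]],[[0,0,1.95],[0,0,0]],[[0,0,1.95],[0,0,0]],[[0,0,1.95],[0,0,0]]]'; python3 -c "
from bench import manip;s=manip.state();print(s['tcp_pos'],s['ft_force'],s['wrist_torque'])"
```

```text
t: 10.4
tcp_pos: [0.5156, 0.0426, 0.1644]
eef_rot: [[-0.56, 0.828, 0.0], [0.828, 0.56, -0.0], [-0.0, 0.0, -1.0]]
ft_force: [-0.6, 0.9, -2.6]
finger_gap: 0.361
[0.51557838 0.0425843  0.16438124] [-0.5796419   0.85902986 -2.62167692] [-0.08090465  0.00790918  0.05682256]
```

```bash
python3 -m pendant '[[[0,0,0.08],[0,0,0]],[[0,0,0.14],[0,0,0]],[[0,0,0.18],[0,0,0]],[[0,0,0.22],[0,0,0]],[[0,0,0.25],[0,0,0]],[[0,0,0.28],[0,0,0]],[[0,0,0.30],[0,0,0]],[[0,0,0.32],[0,0,0]],[[0,0,0.32],[0,0,0]],[[0,0,0.32],[0,0,0]]]'; python3 -c "
from bench import manip;s=manip.state();print(s['tcp_pos'],s['ft_force'],s['wrist_torque'])"
```

```text
t: 11.65
tcp_pos: [0.5158, 0.0426, 0.1571]
eef_rot: [[-0.56, 0.828, 0.001], [0.828, 0.56, -0.0], [-0.001, 0.001, -1.0]]
ft_force: [-2.7, -0.6, 6.1]
finger_gap: 0.361
[0.51579976 0.04256224 0.15707561] [-2.66019528 -0.59940325  6.1183318 ] [-0.13545658  0.68883507 -0.03448875]
```

It rests with about 9 N. I'll lift 2.5 mm, turn back (counter-clockwise) 6°, rest it again and sweep clockwise.

```bash
python3 -m pendant '[[[0,0,-0.1],[0,0,-0.2]],[[0,0,-0.1],[0,0,-0.6]],[[0,0,-0.05],[0,0,-0.6]],[[0,0,0],[0,0,-0.6]],[[0,0,0],[0,0,-0.5]],[[0,0,0],[0,0,-0.4]],[[0,0,0],[0,0,-0.3]],[[0,0,0],[0,0,-0.2]],[[0,0,0],[0,0,-0.1]],[[0,0,0],[0,0,-0.1]]]'; python3 -c "
from bench import manip;s=manip.state();print(s['tcp_pos'],s['ft_force'],s['wrist_torque'])"
```

```text
t: 12.9
tcp_pos: [0.5162, 0.0425, 0.1572]
eef_rot: [[-0.573, 0.819, 0.002], [0.819, 0.573, -0.0], [-0.001, 0.001, -1.0]]
ft_force: [-0.7, 0.3, 5.2]
finger_gap: 0.366
[0.51618659 0.0424611  0.15722522] [-0.68774045  0.27864572  5.21689158] [-0.24637333  0.27060806  0.05297897]
```

```bash
python3 -m pendant '[[[0,0,0],[0,0,0.1]],[[0,0,0],[0,0,0.2]],[[0,0,0],[0,0,0.3]],[[0,0,0],[0,0,0.4]],[[0,0,0],[0,0,0.5]],[[0,0,0],[0,0,0.6]],[[0,0,0],[0,0,0.7]],[[0,0,0],[0,0,0.8]],[[0,0,0],[0,0,0.8]],[[0,0,0],[0,0,0.8]]]'
python3 - <<'E'
from h import *
s=manip.state();print(s['tcp_pos'],s['ft_force'],s['wrist_torque'])
p=manip.camera_params("wrist");cv2.imwrite("pics/w3.png",manip.snapshot("wrist")[:,:,::-1])
E
```

```text
t: 14.15
tcp_pos: [0.5162, 0.0421, 0.157]
eef_rot: [[-0.454, 0.891, 0.002], [0.891, 0.454, -0.001], [-0.002, 0.001, -1.0]]
ft_force: [1.0, -1.9, 5.1]
finger_gap: 0.359
[0.51619111 0.04212837 0.15703677] [ 0.95222213 -1.85691932  5.11180016] [-0.64501572  0.0473348   0.09391996]
```

View pics/w3.png

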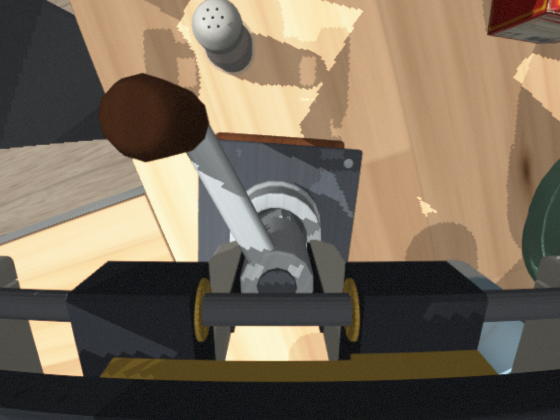

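It still rests at the 14 mm stop (foot about 0.099, with the cone inside the socket). The wrist moments show a sideways push towards -x/-y, so the socket is roughly 1 mm off centre. I'll shift that way and sweep back.

```bash
python3 -m pendant '[[[0,-0.034,-0.03],[0,0,0]],[[0,-0.034,0],[0,0,-0.15]],[[0,-0.034,0],[0,0,-0.3]],[[0,-0.034,0],[0,0,-0.45]],[[0,-0.034,0],[0,0,-0.6]],[[0,-0.034,0],[0,0,-0.75]],[[0,-0.034,0],[0,0,-0.9]],[[0,-0.034,0],[0,0,-1.05]],[[0,-0.034,0],[0,0,-1.05]],[[0,-0.034,0],[0,0,-1.05]]]'; python3 -c "
from bench import manip;s=manip.state();print(s['tcp_pos'],s['ft_force'],s['wrist_torque'])"
```

```text
t: 15.45
tcp_pos: [0.5149, 0.0419, 0.1559]
eef_rot: [[-0.61, 0.792, 0.001], [0.792, 0.61, -0.0], [-0.001, 0.0, -1.0]]
ft_force: [4.1, -3.8, -4.1]
finger_gap: 0.36
[0.51493982 0.0419304  0.15593507] [ 4.10442474 -3.75575736 -4.07878248] [-0.94848213 -1.11944885 -0.03353058]
```

The pressing force is gone and only the weight is carried, so it has probably engaged. I'll lower 2 mm carefully while relieving the side load.

```bash
python3 -m pendant '[[[-0.01,0,0.01],[0,0,0]],[[-0.02,0,0.02],[0,0,0]],[[-0.02,0,0.03],[0,0,0]],[[-0.02,0,0.04],[0,0,0]],[[-0.02,0,0.05],[0,0,0]],[[-0.02,0,0.06],[0,0,0]],[[-0.02,0,0.07],[0,0,0]],[[-0.02,0,0.08],[0,0,0]],[[-0.02,0,0.08],[0,0,0]],[[-0.02,0,0.08],[0,0,0]]]'; python3 -c "
from bench import manip;s=manip.state();print(s['tcp_pos'],s['ft_force'],s['wrist_torque'])"
```

```text
t: 16.7
tcp_pos: [0.5152, 0.0418, 0.1543]
eef_rot: [[-0.61, 0.793, 0.001], [0.793, 0.61, 0.0], [-0.0, 0.0, -1.0]]
ft_force: [4.2, -2.7, 2.0]
finger_gap: 0.362
[0.51517319 0.04183875 0.15429765] [ 4.15998601 -2.65351402  2.04916961] [-0.52358358 -1.06041441 -0.11749427]
```

```bash
python3 -m pendant '[[[-0.012,0.006,0],[0,0,0]],[[-0.024,0.012,0],[0,0,0]],[[-0.024,0.012,0.02],[0,0,0]],[[-0.024,0.012,0.04],[0,0,0]],[[-0.024,0.012,0.06],[0,0,0]],[[-0.024,0.012,0.08],[0,0,0]],[[-0.024,0.012,0.1],[0,0,0]],[[-0.024,0.012,0.12],[0,0,0]],[[-0.024,0.012,0.12],[0,0,0]],[[-0.024,0.012,0.12],[0,0,0]]]'; python3 -c "
from bench import manip;s=manip.state();print(s['tcp_pos'],s['ft_force'],s['wrist_torque'])"
```

```text
t: 17.95
tcp_pos: [0.5156, 0.0416, 0.1513]
eef_rot: [[-0.61, 0.793, 0.0], [0.793, 0.61, 0.0], [0.0, 0.0, -1.0]]
ft_force: [1.7, -1.1, 5.6]
finger_gap: 0.362
[0.51555928 0.04157156 0.15125137] [ 1.72703739 -1.13092886  5.58522062] [-0.21736836 -0.40944293 -0.04445065]
```

```bash
python3 -m pendant '[[[-0.008,0.004,-0.03],[0,0,0]],[[-0.016,0.008,-0.03],[0,0,-0.1]],[[-0.016,0.008,0],[0,0,0]],[[-0.016,0.008,0.02],[0,0,0.1]],[[-0.016,0.008,0.04],[0,0,0]],[[-0.016,0.008,0.06],[0,0,-0.1]],[[-0.016,0.008,0.08],[0,0,0]],[[-0.016,0.008,0.1],[0,0,0.1]],[[-0.016,0.008,0.1],[0,0,0]],[[-0.016,0.008,0.1],[0,0,0]]]'
python3 - <<'E'
from h import *
s=manip.state();print(s['tcp_pos'],s['ft_force'],s['wrist_torque'])
cv2.imwrite("pics/s3.png",cv2.resize(manip.snapshot("scene")[110:230,140:300,::-1],(800,600),interpolation=cv2.INTER_CUBIC))
E
```

```text
t: 19.2
tcp_pos: [0.5156, 0.0414, 0.1481]
eef_rot: [[-0.61, 0.792, -0.001], [0.792, 0.61, 0.0], [0.001, -0.001, -1.0]]
ft_force: [2.0, 0.2, -4.3]
finger_gap: 0.357
[0.51564489 0.04137615 0.14805003] [ 2.03993082  0.18988033 -4.34703549] [ 0.13767219 -0.39481093 -0.05288908]
```

View pics/s3.png

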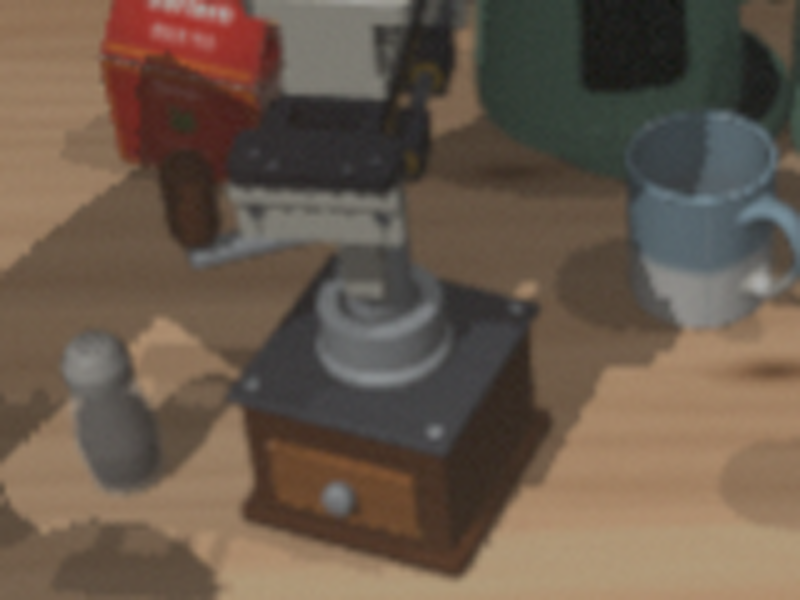

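It's sliding down freely (weight only), with the knob and arm standing normally. Here are the last 4 mm.

```bash
python3 -m pendant '[[[0,0,0.02],[0,0,0]],[[0,0,0.04],[0,0,0.1]],[[0,0,0.06],[0,0,0]],[[0,0,0.08],[0,0,-0.1]],[[0,0,0.1],[0,0,0]],[[0,0,0.12],[0,0,0.1]],[[0,0,0.14],[0,0,0]],[[0,0,0.16],[0,0,0]],[[0,0,0.17],[0,0,0]],[[0,0,0.17],[0,0,0]]]'; python3 -c "
from bench import manip;s=manip.state();print(s['tcp_pos'],s['ft_force'],s['wrist_torque'])"
```

```text
t: 20.5
tcp_pos: [0.5159, 0.0413, 0.1443]
eef_rot: [[-0.61, 0.793, -0.0], [0.793, 0.61, 0.0], [0.0, -0.0, -1.0]]
ft_force: [-2.2, 1.0, -0.5]
finger_gap: 0.359
[0.51586442 0.04134115 0.14430168] [-2.16949894  1.01281695 -0.50401531] [ 0.09313261  0.58897098 -0.0056503 ]
```

Foot about 0.4 mm above home with light contact. I'll release it, rise, and look, and also check clearances to the tall things around.

```bash
python3 -m pendant '[[[0,0,0],[0,0,0]],[[0,0,0],[0,0,0]],[[0,0,0],[0,0,0]],[[0,0,-0.3],[0,0,0]],[[0,0,-1.0],[0,0,0]],[[0,0,-2],[0,0,0]],[[0,0,-3],[0,0,0]],[[0,0,-4],[0,0,0]],[[0,0,-4.6],[0,0,0]],[[0,0,-5],[0,0,0]]]' 70
python3 - <<'E'
from h import *
s=manip.state();print(s['tcp_pos'],s['ft_force'])
p=manip.camera_params("wrist");im=manip.snapshot("wrist");T=manip.snapshot("top");S=manip.snapshot("scene")
o=np.zeros((600,800,3),np.uint8)
o[:300,:400]=cv2.resize(im,(400,300));o[:300,400:]=cv2.resize(T[150:270,100:260],(400,300),interpolation=3)
o[300:,:400]=cv2.resize(S[110:230,140:300],(400,300),interpolation=3)
o[300:,400:]=cv2.resize(im[60:270,140:420],(400,300),interpolation=3)
cv2.imwrite("pics/a4.png",o[:,:,::-1])
import pickle;pickle.dump((p,im),open("w4.pkl","wb"))
pt=manip.camera_params("top")
for n,u,z in(("kettle",(115,110),.0),("kettletop",(115,110),.2),("box",(100,180),.08),("jar",(268,157),.1),("mug",(196,132),.1)):print(n,ray(pt,u,z).round(3))
print(proj(p,[[.515,.0425,.168],[.4431,.0776,.216]]))
E
```

```text
t: 21.75
tcp_pos: [0.5163, 0.0413, 0.2708]
eef_rot: [[-0.61, 0.793, 0.001], [0.793, 0.61, -0.0], [-0.001, 0.001, -1.0]]
ft_force: [-0.3, -0.3, 0.0]
finger_gap: 0.751
[0.51628628 0.04131642 0.2707832 ] [-0.25161587 -0.253656    0.04322656]
kettle [0.799 0.252 0.   ]
kettletop [0.747 0.189 0.2  ]
box [0.609 0.254 0.08 ]
jar [ 0.666 -0.142  0.1  ]
mug [0.722 0.026 0.1  ]
[[275.29150638 211.21932919]
 [218.75806405 121.84791686]]
```

View pics/a4.png

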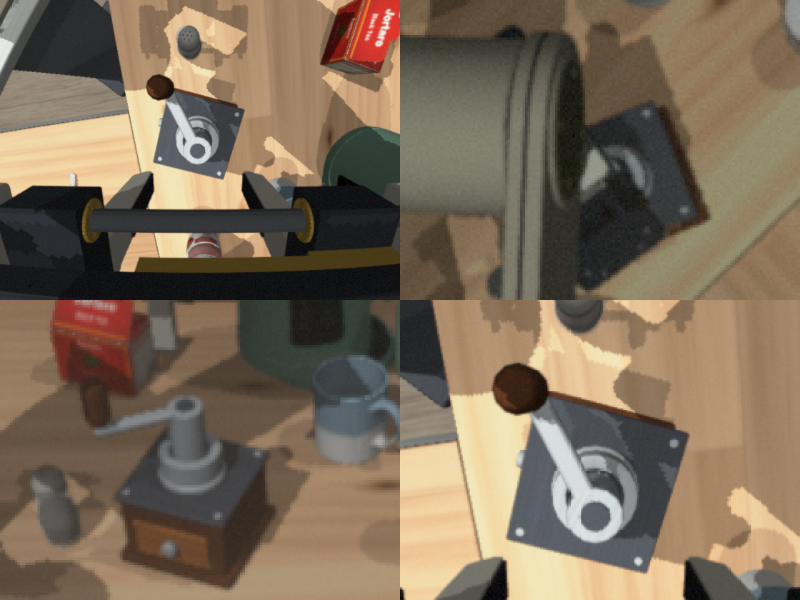

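The crank is seated upright (tube top at (278,210) px, knob top at (225,122) px). Next I'll work out the knob's position and the circle for winding.

Run:
```python
from h import *
import pickle;p,im=pickle.load(open("w4.pkl","rb"))
T=ray(p,(277.9,209.8),.168);Q=ray(p,(224.7,121.6),.216)
for t in(110,140,170,200): ring(im,(277.9,209.8),t,.168,p)
d=(Q-T)[:2];print(T,Q,np.linalg.norm(d),np.degrees(np.arctan2(d[1],d[0])))
A=np.array([.5155,.0425]);a=np.degrees(np.arctan2(*(Q[:2]-A)[::-1]));print(a)
s=manip.state();R=np.array(s['eef_rot']);K=A+.08*np.array([np.cos(np.radians(a)),np.sin(np.radians(a))]);print(K,s['tcp_pos'],R.T@np.array([K[0]-s['tcp_pos'][0],K[1]-s['tcp_pos'][1],0])/.025)
```

```text
[array([276.3, 210.9]), array([20.1, 21.2]), np.float64(70.9)] [0.5155 0.0432 0.168 ]
[array([276.2, 211. ]), array([21.4, 22.2]), np.float64(77.7)] [0.5155 0.0431 0.168 ]
[array([276.2, 210.9]), array([22.2, 22.8]), np.float64(90.6)] [0.5155 0.0432 0.168 ]
[array([276.2, 210.9]), array([23.5, 23.7]), np.float64(171.4)] [0.5154 0.0432 0.168 ]
[0.51597698 0.04479289 0.168     ] [0.44602271 0.08000533 0.216     ] 0.07831676684364294 153.28097223796019
151.6388765007351
[0.44510231 0.08050218] [0.51604368 0.04132348 0.26947012] [ 2.97204446e+00 -1.29429099e+00 -6.63714200e-04]
```

```bash
python3 -m pendant '[[[0.6,-0.3,0],[0,0,0.9]],[[1.5,-0.6,0],[0,0,1.8]],[[2.3,-1.0,0],[0,0,2.7]],[[2.97,-1.32,0],[0,0,3.5]],[[2.97,-1.32,0],[0,0,3.76]],[[2.97,-1.32,0],[0,0,3.76]],[[2.97,-1.32,0],[0,0,3.76]],[[2.97,-1.32,0.4],[0,0,3.76]],[[2.97,-1.32,0.8],[0,0,3.76]],[[2.97,-1.32,0.8],[0,0,3.76]]]' 70; python3 -c "
from bench import manip;s=manip.state();print(s['tcp_pos'],s['ft_force'])"
```

```text
t: 23.15
tcp_pos: [0.4438, 0.08, 0.2477]
eef_rot: [[0.001, 1.0, -0.003], [1.0, -0.001, -0.0], [-0.0, -0.003, -1.0]]
ft_force: [-0.5, -0.4, 0.5]
finger_gap: 0.751
[0.44378284 0.07995712 0.24772749] [-0.52572786 -0.38638709  0.47690588]
```

```bash
python3 -m pendant '[[[0,0.02,0.6],[0,0,0]],[[0,0.02,1.2],[0,0,0]],[[0,0.02,1.8],[0,0,0]],[[0,0.02,2.2],[0,0,0]],[[0,0.02,2.3],[0,0,0]],[[0,0.02,2.3],[0,0,0]],[[0,0.02,2.3],[0,0,0]],[[0,0.02,2.3],[0,0,0]],[[0,0.02,2.3],[0,0,0]],[[0,0.02,2.3],[0,0,0]]]' 70
python3 -m pendant '[[[0,0,0],[0,0,0]],[[0,0,0],[0,0,0]],[[0,0,0],[0,0,0]],[[0,0,0],[0,0,0]],[[0,0,0],[0,0,0]],[[0,0,0],[0,0,0]],[[0,0,0],[0,0,0]],[[0,0,0],[0,0,0]],[[0,0,0],[0,0,0]],[[0,0,0],[0,0,0]]]' 18
python3 - <<'E'
from bench import manip;import numpy as np
s=manip.state();print(s['tcp_pos'],s['ft_force'],s['wrist_torque'])
A=np.array([.5155,.0430]);d=np.array(s['tcp_pos'][:2])-A;a0=np.arctan2(d[1],d[0]);print(np.hypot(*d),np.degrees(a0))
# world->tool: x_tool=world y, y_tool=world x; knob start on 80 mm circle
P=lambda a:.08*np.array([np.sin(a),np.cos(a)])/.025
for i in range(5):
  print([np.round(P(a0-np.radians(9.0*(10*i+k)))-P(a0-np.radians(90*i)),2).tolist() for k in range(1,11)])
E
```

```text
t: 24.4
tcp_pos: [0.4451, 0.0801, 0.192]
eef_rot: [[0.001, 1.0, 0.0], [1.0, -0.001, 0.0], [0.0, 0.0, -1.0]]
ft_force: [-0.1, -0.3, 0.0]
finger_gap: 0.752
t: 25.65
tcp_pos: [0.445, 0.0801, 0.1919]
eef_rot: [[0.001, 1.0, -0.0], [1.0, -0.001, 0.0], [0.0, -0.0, -1.0]]
ft_force: [-1.9, 0.7, 0.6]
finger_gap: 0.252
[0.44499952 0.08009428 0.19189132] [-1.91547822  0.71236515  0.58395358] [ 0.03784036  0.38310771 -0.02676057]
0.07966369250573765 152.24860897622497
[[0.42, 0.27], [0.8, 0.6], [1.12, 0.99], [1.38, 1.42], [1.57, 1.88], [1.68, 2.37], [1.71, 2.87], [1.66, 3.37], [1.54, 3.86], [1.34, 4.32]]
[[-0.27, 0.42], [-0.6, 0.8], [-0.99, 1.12], [-1.42, 1.38], [-1.88, 1.57], [-2.37, 1.68], [-2.87, 1.71], [-3.37, 1.66], [-3.86, 1.54], [-4.32, 1.34]]
[[-0.42, -0.27], [-0.8, -0.6], [-1.12, -0.99], [-1.38, -1.42], [-1.57, -1.88], [-1.68, -2.37], [-1.71, -2.87], [-1.66, -3.37], [-1.54, -3.86], [-1.34, -4.32]]
[[0.27, -0.42], [0.6, -0.8], [0.99, -1.12], [1.42, -1.38], [1.88, -1.57], [2.37, -1.68], [2.87, -1.71], [3.37, -1.66], [3.86, -1.54], [4.32, -1.34]]
[[0.42, 0.27], [0.8, 0.6], [1.12, 0.99], [1.38, 1.42], [1.57, 1.88], [1.68, 2.37], [1.71, 2.87], [1.66, 3.37], [1.54, 3.86], [1.34, 4.32]]
```

Knob gripped at 23.4 mm. I'll start the first 45° slowly and check the forces.

```bash
python3 -m pendant '[[[0.21,0.13,0],[0,0,0]],[[0.42,0.27,0],[0,0,0]],[[0.61,0.43,0],[0,0,0]],[[0.8,0.6,0],[0,0,0]],[[0.97,0.79,0],[0,0,0]],[[1.12,0.99,0],[0,0,0]],[[1.26,1.2,0],[0,0,0]],[[1.38,1.42,0],[0,0,0]],[[1.48,1.65,0],[0,0,0]],[[1.57,1.88,0],[0,0,0]]]'
cat > st.py <<'E'
from bench import manip;import numpy as np
s=manip.state();print(s['ft_force'],s['wrist_torque'],s['finger_gap'])
A=np.array([.5155,.0430]);d=np.array(s['tcp_pos'][:2])-A;a=np.arctan2(d[1],d[0]);print("r",np.hypot(*d),"a",np.degrees(a))
E
python3 st.py
```

```text
t: 26.9
tcp_pos: [0.4925, 0.1192, 0.1917]
eef_rot: [[0.001, 1.0, -0.0], [1.0, -0.001, -0.0], [-0.0, -0.0, -1.0]]
ft_force: [-2.9, -1.0, -0.6]
finger_gap: 0.251
[-2.87282293 -0.96754848 -0.56291388] [-0.29499211  0.6799413   0.00896329] 0.25135186194222886
r 0.07964643321008444 a 106.81344141235671
```

Forces are light (3 N tangential) and the radius is right. Here are the offsets for the rest.

Run:
```python
import numpy as np
P=lambda a:3.2*np.array([np.sin(np.radians(a)),np.cos(np.radians(a))])
for i in range(4):
  b=107.25-90*i;print([np.round(P(b-(9 if i<3 else 4.75)*k)-P(b),2).tolist() for k in range(1,11)])
```

```text
[[0.11, 0.49], [0.14, 0.99], [0.1, 1.49], [-0.03, 1.98], [-0.22, 2.44], [-0.49, 2.86], [-0.82, 3.24], [-1.21, 3.56], [-1.64, 3.82], [-2.11, 4.0]]
[[-0.49, 0.11], [-0.99, 0.14], [-1.49, 0.1], [-1.98, -0.03], [-2.44, -0.22], [-2.86, -0.49], [-3.24, -0.82], [-3.56, -1.21], [-3.82, -1.64], [-4.0, -2.11]]
[[-0.11, -0.49], [-0.14, -0.99], [-0.1, -1.49], [0.03, -1.98], [0.22, -2.44], [0.49, -2.86], [0.82, -3.24], [1.21, -3.56], [1.64, -3.82], [2.11, -4.0]]
[[0.26, -0.07], [0.52, -0.11], [0.78, -0.14], [1.05, -0.14], [1.31, -0.12], [1.57, -0.08], [1.83, -0.02], [2.08, 0.06], [2.33, 0.17], [2.56, 0.29]]
```

```bash
python3 -m pendant '[[[0.11,0.49,0],[0,0,0]],[[0.14,0.99,0],[0,0,0]],[[0.1,1.49,0],[0,0,0]],[[-0.03,1.98,0],[0,0,0]],[[-0.22,2.44,0],[0,0,0]],[[-0.49,2.86,0],[0,0,0]],[[-0.82,3.24,0],[0,0,0]],[[-1.21,3.56,0],[0,0,0]],[[-1.64,3.82,0],[0,0,0]],[[-2.11,4.0,0],[0,0,0]]]'; python3 st.py
```

```text
t: 28.15
tcp_pos: [0.5921, 0.0663, 0.1915]
eef_rot: [[0.001, 1.0, -0.001], [1.0, -0.001, 0.001], [0.001, -0.001, -1.0]]
ft_force: [-6.1, 0.3, -3.1]
finger_gap: 0.25
[-6.13433365  0.32404586 -3.13626286] [ 0.27642869  1.32041457 -0.03483236] 0.24984570955625526
r 0.08008780771149224 a 16.947573406893305
```

```bash
python3 -m pendant '[[[-0.49,0.09,0],[0,0,0]],[[-0.99,0.12,0],[0,0,0]],[[-1.49,0.08,0],[0,0,0]],[[-1.98,-0.05,0],[0,0,0]],[[-2.44,-0.24,0],[0,0,0]],[[-2.86,-0.51,0],[0,0,0]],[[-3.24,-0.84,0],[0,0,0]],[[-3.56,-1.23,0],[0,0,0]],[[-3.82,-1.66,0],[0,0,0]],[[-4.0,-2.13,0],[0,0,0]]]'; python3 st.py
```

```text
t: 29.4
tcp_pos: [0.5382, -0.034, 0.1922]
eef_rot: [[0.001, 1.0, 0.001], [1.0, -0.001, -0.0], [-0.0, 0.001, -1.0]]
ft_force: [0.5, 3.8, -4.1]
finger_gap: 0.251
[ 0.47048037  3.76447267 -4.11156051] [ 0.47576187 -0.5075386  -0.02074377] 0.25053113549105416
r 0.08032529364647843 a -73.55056009970853
```

```bash
python3 -m pendant '[[[-0.11,-0.49,0.01],[0,0,0]],[[-0.14,-0.99,0.02],[0,0,0]],[[-0.1,-1.49,0.02],[0,0,0]],[[0.03,-1.98,0.02],[0,0,0]],[[0.22,-2.44,0.02],[0,0,0]],[[0.49,-2.86,0.02],[0,0,0]],[[0.82,-3.24,0.02],[0,0,0]],[[1.21,-3.56,0.02],[0,0,0]],[[1.64,-3.82,0.02],[0,0,0]],[[2.11,-4.0,0.02],[0,0,0]]]'; python3 st.py
```

```text
t: 30.65
tcp_pos: [0.4381, 0.02, 0.1916]
eef_rot: [[0.001, 1.0, -0.001], [1.0, -0.001, -0.0], [-0.0, -0.001, -1.0]]
ft_force: [0.0, -3.1, 3.9]
finger_gap: 0.25
[ 0.02542303 -3.14394963  3.8527222 ] [-0.77116897 -0.21102372  0.01225845] 0.24954483991966045
r 0.08078363152727205 a -163.42920841583398
```

```bash
python3 -m pendant '[[[0.26,-0.07,0],[0,0,0]],[[0.52,-0.11,0],[0,0,0]],[[0.78,-0.14,0],[0,0,0]],[[1.05,-0.14,0],[0,0,0]],[[1.31,-0.12,0],[0,0,0]],[[1.57,-0.08,0],[0,0,0]],[[1.83,-0.02,0],[0,0,0]],[[2.08,0.06,0],[0,0,0]],[[2.33,0.17,0],[0,0,0]],[[2.56,0.29,0],[0,0,0]]]'; python3 st.py
```

```text
t: 31.9
tcp_pos: [0.4459, 0.0839, 0.1912]
eef_rot: [[0.001, 1.0, -0.001], [1.0, -0.001, 0.0], [0.0, -0.001, -1.0]]
ft_force: [-1.7, -2.5, 4.0]
finger_gap: 0.251
[-1.72673268 -2.45158743  4.02547278] [-0.7505164   0.26395086 -0.0028134 ] 0.25149845349684014
r 0.08071340770125116 a 149.58144209461872
```

Wound 362.7°. Now release and rise, then look.

```bash
python3 -m pendant '[[[0,0,0],[0,0,0]],[[0,0,0],[0,0,0]],[[0,0,0],[0,0,0]],[[0,0,0],[0,0,0]],[[0,0,-0.5],[0,0,0]],[[0,0,-1.2],[0,0,0]],[[0,0,-2],[0,0,0]],[[0,0,-3],[0,0,0]],[[0,0,-4],[0,0,0]],[[0,0,-4.4],[0,0,0]]]' 70
python3 -m pendant '[[[0,0.6,0],[0,0,0]],[[0,1.2,0],[0,0,0]],[[-0.3,1.8,0],[0,0,0]],[[-0.6,2.4,0],[0,0,0]],[[-1,2.8,0],[0,0,0]],[[-1.5,2.8,0],[0,0,0]],[[-1.5,2.8,0],[0,0,0]],[[-1.5,2.8,0],[0,0,0]],[[-1.5,2.8,0],[0,0,0]],[[-1.5,2.8,0],[0,0,0]]]'
python3 - <<'E'
from h import *
p=manip.camera_params("wrist");im=manip.snapshot("wrist");S=manip.snapshot("scene")
print(manip.state()['tcp_pos'],manip.state()['ft_force'])
u=proj(p,[[.5155,.043,.168],[.4465,.0835,.216]]);print(u)
for t in(140,170,200): ring(im,u[0],t,.168,p)
o=np.hstack([cv2.resize(im[40:340,:],(400,214)),np.zeros((214,0,3),np.uint8)])
o=np.zeros((500,800,3),np.uint8);o[:300,:400]=cv2.resize(im,(400,300));o[:,400:]=cv2.resize(S[110:235,140:240],(400,500),interpolation=3)
cv2.imwrite("pics/a5.png",o[:,:,::-1])
E
```

```text
t: 33.15
tcp_pos: [0.447, 0.0834, 0.3045]
eef_rot: [[0.001, 1.0, 0.004], [1.0, -0.001, 0.0], [0.0, 0.004, -1.0]]
ft_force: [-0.2, 0.3, 0.3]
finger_gap: 0.753
t: 34.4
tcp_pos: [0.5159, 0.0461, 0.3015]
eef_rot: [[0.0, 1.0, 0.0], [1.0, -0.0, 0.0], [0.0, 0.0, -1.0]]
ft_force: [0.6, -1.0, 0.9]
finger_gap: 0.755
[0.51595645 0.04599297 0.30142567] [-0.73650955  0.39532413 -0.56368397]
[[275.56015574 208.09370723]
 [184.23768873 172.27929876]]
[array([275.6, 208. ]), array([19.3, 19.4]), np.float64(104.6)] [0.5155 0.0431 0.168 ]
[array([275.6, 207.9]), array([20. , 20.8]), np.float64(77.9)] [0.5155 0.0432 0.168 ]
[array([275.5, 207.9]), array([21.2, 21.8]), np.float64(135.3)] [0.5154 0.0432 0.168 ]
```

View pics/a5.png

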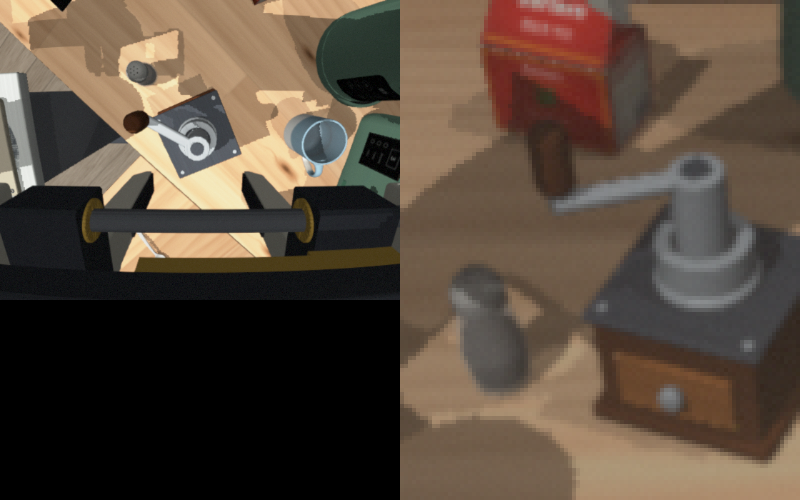

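The tube is upright in the neck, its axis within 1 mm of where it was before winding, and the knob is free. One height check against the scene view (tube top at (214.5,151.7) px), then hand in.

Run:
```python
from h import *
ps=manip.camera_params("scene");u=proj(ps,[[.514,.041,.168],[.514,.041,.182]]);print(u)
if abs(u[0][1]-151.7)<abs(u[1][1]-151.7): print(manip.sign_off())
```

```text
[[213.80372655 152.64809581]
 [213.22675054 147.78279966]]
the job is handed in; nothing more can be done
None
```

The crank is fully seated on the mill's spindle, wound one turn clockwise by its knob and let go. I handed it in at about 34.5 s; no verdict is reported.

- **Finding it:** I chose the medium crank, whose knob radius measured about 78 mm against the 80 mm given. I read the spindle's flats from the wrist camera before picking it up.
- **Seating:** It rested with about 9 N. The first sweep did not drop in; after a 1 mm sideways correction and a sweep back it engaged. It then slid down to within about 0.4 mm of home before release, with no more than about 9 N of push in the readings.
- **Winding:** The hand followed the 80 mm circle through about 362.7° (6.33 rad). The side force read at the stops was at most about 6 N.

**Last checks:**
- The tube's axis in the wrist view was unchanged by the winding, at (0.5155, 0.043).
- In the scene view the tube top was within 1 px of the seated height; the unseated height would be about 4 px off.
- The gripper was clear of everything, and the shaker and mug looked undisturbed. I did not measure any bystander.

**What is less certain:**
- The spindle angle is inferred from the hand's path. The sweep back may have dragged the spindle a few degrees counter-clockwise before seating, which should still leave it inside the 5.7 to 6.9 rad window.
- The wrist camera and the fixed cameras disagreed by 1 to 3 mm on absolute positions, so I used wrist-camera values for the fit.

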